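Swing the keeper arms over the offcut in its jig

ROBOT

A 7-joint arm with a two-finger parallel gripper is mounted at the origin on the work surface; the furniture and walls round the work are solid. World frame = base frame: x ahead of the robot, y to its left, z up, the work surface at z = 0. Lengths are in m, angles in rad, forces in N, time in s.
With the tool pointing down it reaches from about 0.425 to 0.875 m from the base axis. Payload 4.7 kg.
Tool frame: the origin (TCP) lies between the finger pads; the fingertips stand 22 mm ahead of it and the grasp point (between the pads) lies 3 mm ahead of it; z points along the fingers, y is the line along which they close (so a half turn about z gives the same grasp; the last joint's range is limited). The gripper opens to 87 mm and grips with 3 to 60 N. Pads are 19 mm wide; open, the fingers measure 117 mm over their backs; the gripper's body (75 mm by 190 mm) begins 51 mm behind the grasp point.
Start: joints at [1.33, 0.321, -0.07, 1.45, 0.023, 1.371, -0.057], TCP at [0.164, -0.629, 0.219] pointing down, gripper open.
Joint ranges: [-2.86, 2.86], [-0.3, 2.09], [-1.38, 1.24], [0.06, 2.45], [-1.56, 4.7], [0.09, 2.05], [-2.69, 2.69]. Speed limits (rad/s): [2.57, 2.57, 3.14, 3.14, 3.14, 3.14, 3.14].

INTERFACE

Orientations are given as a rotation vector (axis times angle).
In Python, from bench import ctrl gives the robot as it stands. The module is installed in compiled form; this text tells all that it offers.
- The arm moves only by the tool send_rows, never from a script. Its argument "motion" is a list of rows, each an object with "claw": the opening, from -1 (shut) to 1 (fully open); "slide": the shift along the tool's x, y, z in mm, a list of three; "delta_rot": the turn, a rotation vector about the tool's x, y, z in rad, a list of three. In form: [{"claw": claw, "slide": [x, y, z], "delta_rot": [ax, ay, az]}, ...]. A call has 1 to 5 rows; each row is the pose to reach, as a shift and turn from the pose commanded when the call began, along the tool's axes at that moment; what a row does not reach only later rows make up. A row lasts 1/10 s, in which the tool goes at most 50 mm and 8.59 degrees, less where a joint would pass 70% of its speed; a pose out of reach is approached as far as the arm can. A call with a gripper value outside its range is refused whole. The fingers move at their own pace and stop on an object; "grip_force" is the grip in N (left out, the last holds). Time passes only in rows, so rows that repeat a pose let the fingers close. It gives the time, the measured TCP pose, the force, the opening and the grip force at its end, in the units of the state.
- ctrl.get_state(): the state, without advancing time (a new reading comes with each control period).
- ctrl.get_image(name): name is "scene" or "side" or "wrist"; returns a dict with "color" (400x640x3 uint8, blue, green, red), "fx", "fy", "cx", "cy" (pixels), "pose" (4x4, takes a point from camera to world coordinates). Camera axes: x right, y down, z forward; pixel columns grow to the right and rows downward; lengths in m; the calibration is good to about 2 mm. A picture is of the moment at which its call begins. There is no depth.
- ctrl.close_job(): hands the job in; it is judged then, once.
The state is a dict: "time": time; "joint_positions": joint angles; "qd": joint speeds; "joint_torque": joint torques, N m; "position": TCP position; "tool_rot": TCP orientation; "ft_force": force on the tool from outside, world axes, zero at the start; "torque": the same for the moment, N m; "grip_width": opening from 0.0 (shut) to 1.0 (fully open); "grip_force": force on a finger pad.
Only numpy, scipy, OpenCV 4.12 (cv2) and the standard library are available. Lean on these libraries where they do the work, as an engineer would, in place of code of your own. Each camera call takes 0.05 s, during which the arm holds its last target. There are 200 camera calls.

TASK

Secure the offcut in the jig for sanding its sides: push each of the two wooden keeper arms round with a fingertip until it points straight in along the offcut, with its end over the wood. Only push the arms, gently and without gripping them; do not lift the offcut or push it out of its nest, and leave the jar, the tin and the tape measure where they stand.

Things in the scene. Friction and masses are not known exactly. Their poses are not given: they have to be found in the camera images.
- jig: flat plywood holding jig screwed to the bench, 84 x 180 x 10 mm, its long side along its y axis; origin under its centre, on the bench. In its middle four low dark strips (tops 22 mm above the bench) form a nest for the offcut; beyond each end of the nest a pivot post carries one wooden keeper arm.
- nest_centre (a point): centre of the nest floor, 10 mm above the bench; axes as the jig's
- offcut: pale wooden offcut lying loose in the nest with about 3 mm of play, 60 (x) x 90 (y) x 22 mm; origin at the centre of its underside, axes parallel to the jig's within the play; its top is 32 mm above the bench
- keeper_left: left (jig +y end) keeper arm: pale wooden bar, 18 mm wide, round end, 26 mm hub; underside 35 mm, top 55 mm above the bench, pivot bolt to 62 mm. Origin on its pivot axis at the underside, 72 mm from the jig's centre along the jig's +y; x axis along the arm to its end, 62 mm away. Turns all round both ways, no stop or spring, stays where left (0.06 N m); clears the offcut's top by 3 mm.
- keeper_right: right (jig -y end) keeper arm: pale wooden bar, 18 mm wide, round end, 26 mm hub; underside 35 mm, top 55 mm above the bench, pivot bolt to 62 mm. Origin on its pivot axis at the underside, 72 mm from the jig's centre along the jig's -y; x axis along the arm to its end, 62 mm away. Turns all round both ways, no stop or spring, stays where left (0.06 N m); clears the offcut's top by 3 mm.
- keeper_left_tip (a point): outer end of the left keeper arm on its centre line, 62 mm from the pivot, half-way up the arm (45 mm above the bench); x axis along the arm, away from the pivot
- keeper_right_tip (a point): outer end of the right keeper arm on its centre line, 62 mm from the pivot, half-way up the arm (45 mm above the bench); x axis along the arm, away from the pivot
- jar: screw jar with a blue lid, 62 mm across, 90 mm high; origin at the centre of its underside
- tin: round wax tin, red with a pale lid, 77 mm across, 33 mm high; origin at the centre of its underside
- tape: pocket tape measure standing on edge, 42 x 81 x 66 mm high; origin at the centre of its underside
Not all that is in view belongs to the job. What is shaped like the offcut but orange or pink is not meant.

How it is judged:
At the end, for the whole second after the job is handed in: The end of each keeper arm lies over the offcut: within 22 mm of the offcut's long centre line and within 40 mm of its middle along its length (an arm within about 20 degrees of straight inward meets this). Both arms are at rest; the offcut lies flat in its nest, within 8 mm of the nest's centre (x of keeper_left_tip in the frame of offcut between -0.022 and 0.022 m and y of keeper_left_tip in the frame of offcut between -0.04 and 0.04 m and angular speed of each of keeper_left, keeper_right below 0.05 rad/s and x of keeper_right_tip in the frame of offcut between -0.022 and 0.022 m and y of keeper_right_tip in the frame of offcut between -0.04 and 0.04 m and horizontal distance between offcut and nest_centre below 0.008 m and angle between offcut's own z axis and vertical below 0.06 rad and z of offcut in the frame of nest_centre below 0.004 m and linear speed of offcut below 0.01 m/s); the robot touches nothing.
It fails at once if the offcut is lifted or pushed out of its nest (z of offcut in the frame of nest_centre above 0.01 m or horizontal distance between offcut and nest_centre above 0.012 m).
It fails at once if the screw jar is shifted more than 20 mm, lifted or tipped over (distance of jar from where it was at the start of the episode above 0.02 m or angle between jar's own z axis and vertical above 0.3 rad).
It fails at once if the wax tin is shifted more than 20 mm, lifted or tipped over (distance of tin from where it was at the start of the episode above 0.02 m or angle between tin's own z axis and vertical above 0.3 rad).
It fails at once if the tape measure is shifted more than 20 mm, lifted or tipped over (distance of tape from where it was at the start of the episode above 0.02 m or angle between tape's own z axis and vertical above 0.3 rad).
It fails at once if a keeper arm is gripped, or pressed with more than 20 N (contact force between the fingers and keeper_left above 20 N or contact force between the fingers and keeper_right above 20 N).
It also fails if it takes over 50 s, if anything falls off the work surface, if the arm or the gripper's body presses on something with over 40 N, if the wrist force passes 120 N, or if a joint passes its speed limit or range.

## Working session

There is one attempt and no reset: what is moved stays moved. The work goes in short steps, Python scripts to look and compute and a tool call to move; the robot and the scene stay as the last step left them, time stands still between calls to the robot, and variables do not carry over. Pictures are saved under pics/ and viewed, at most 10 in all, crops included, and the job is handed in when it is done.

Besides the shell and the picture viewer there is one more tool, called after "Request:" by a JSON object that holds its "api" and its "payload". send_rows: Moves the arm, as the interface text tells. Its arguments: {"type":"object","properties":{"motion":{"type":"array","items":{"type":"object","properties":{"claw":{"type":"number"},"slide":{"type":"array","items":{"type":"number"}},"delta_rot":{"type":"array","items":{"type":"number"}}}}},"grip_force":{"type":"number"}},"required":["motion"]}

```bash
mkdir -p pics
cat > h.py <<'E'
import numpy as np, cv2
from bench import ctrl
from scipy.spatial.transform import Rotation as R
def snap(n,f):
    d=ctrl.get_image(n); cv2.imwrite(f'pics/{f}.png',d['color']); 
    np.savez(f'pics/{f}.npz',**{k:d[k] for k in('fx','fy','cx','cy','pose')}); return d
def ray(d,uv,z):
    p=np.array(d['pose']); v=p[:3,:3]@np.array([(uv[0]-d['cx'])/d['fx'],(uv[1]-d['cy'])/d['fy'],1]); o=p[:3,3]
    return o+v*(z-o[2])/v[2]
def proj(d,P):
    p=np.array(d['pose']); c=p[:3,:3].T@(np.array(P)-p[:3,3]); return np.array([d['fx']*c[0]/c[2]+d['cx'],d['fy']*c[1]/c[2]+d['cy']])
E
python3 - <<'E'
from h import *
for n in('scene','side'):
    d=snap(n,n+'0'); print(np.round(d['pose'],3),d['fx'])
s=ctrl.get_state(); print(s['position'],s['tool_rot'],s['time'])
E
```

```text
[[-0.829 -0.358  0.43  -0.033]
 [-0.56   0.551 -0.619  0.77 ]
 [-0.015 -0.754 -0.657  0.789]
 [ 0.     0.     0.     1.   ]] 496.5009978886475
[[ 0.999  0.045 -0.023  0.479]
 [ 0.044 -0.564  0.825 -0.644]
 [ 0.024 -0.825 -0.565  0.54 ]
 [ 0.     0.     0.     1.   ]] 387.45285700604626
[ 0.16365941 -0.62853626  0.21766732] [-3.11443595e+00 -3.99080959e-01  5.36306802e-04] 0.1
```

View pics/scene0.png

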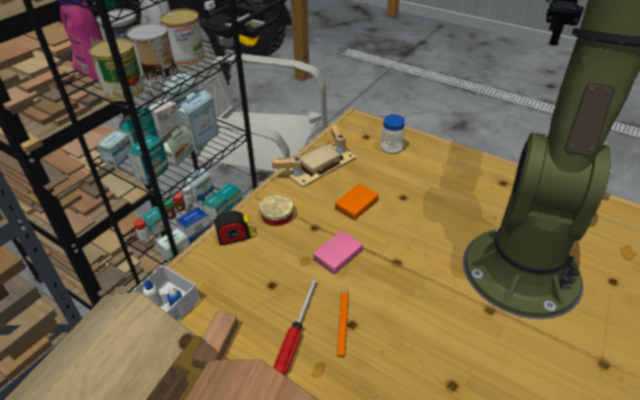

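View pics/side0.png

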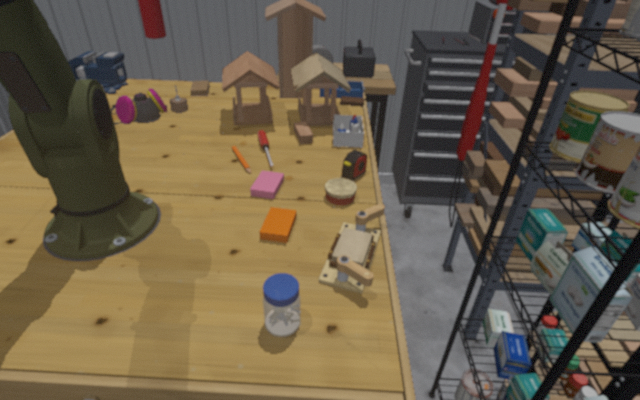

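The scene view shows the jig at about (318,163), with the jar at (393,133), the tin at (277,208) and the tape at (232,228). In the side view the jig is at about (352,255). One arm shows at (370,215) and the other at (353,270), and both point outwards. Next I'll enlarge the crops.

Run:
```python
from h import *
a=cv2.imread('pics/scene0.png')[115:195,260:370]; b=cv2.imread('pics/side0.png')[195:300,310:395]
cv2.imwrite('pics/c0.png',np.hstack([cv2.resize(a,(550,400),interpolation=2),np.zeros((400,2,3),'u1')]))
cv2.imwrite('pics/c1.png',cv2.resize(b,None,fx=5,fy=5,interpolation=2))
```

```text
(no output)
```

View pics/c0.png

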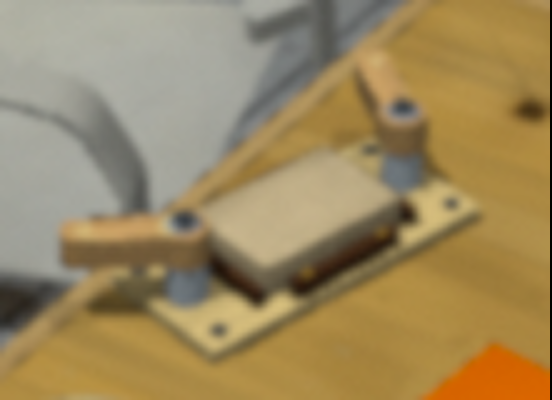

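View pics/c1.png

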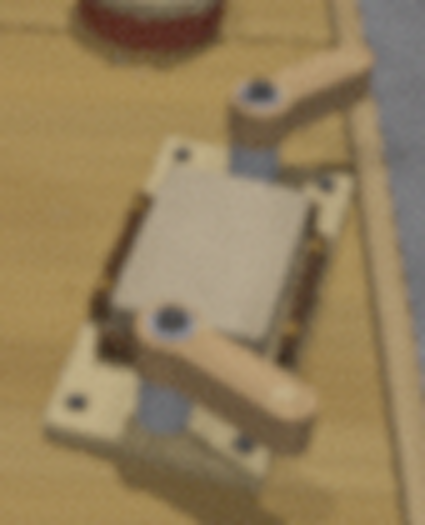

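The crops show the pivot bolts at scene (297,159) and (340.5,136), and at side (362,213) and (344,259). Both arms point outward, away from the robot and over the bench edge. Next step is computing positions.

Run:
```python
from h import *
ds={n:dict(np.load(f'pics/{n}0.npz')) for n in('scene','side')}
c={'scene':(260,115),'side':(310,195)}
pts={'boltL':(.061,(184,219),(260,91)),'boltR':(.061,(403,106),(172,319)),'tipL':(.055,(62,232),(370,57)),'tipR':(.055,(375,58),(313,398)),
'corn_a':(.032,(325,150),(185,168)),'corn_b':(.032,(403,200),(112,300)),'corn_c':(.032,(262,283),(255,340)),'corn_d':(.032,(203,215),(308,200))}
for k,(z,a,b) in pts.items():
    print(k,*[np.round(ray(ds[n],(np.array(q)+.5)/5-.5+c[n],z),3) for n,q in(('scene',a),('side',b))])
for nm,n,uv,z in(('jar','scene',(394,119),.09),('jar','side',(282,284),.09),('tin','scene',(277,203),.033),('tin','side',(341,186),.033),('tape','scene',(232,218),.066),('tape','side',(355,155),.066)):
    print(nm,n,np.round(ray(ds[n],uv,z),3))
s=ctrl.get_state();print(np.round(R.from_rotvec(s['tool_rot']).as_matrix(),3))
```

```text
boltL [0.552 0.01  0.061] [ 0.556 -0.001  0.061]
boltR [ 0.514 -0.129  0.061] [ 0.518 -0.139  0.061]
tipL [0.601 0.044 0.055] [0.606 0.035 0.055]
tipR [ 0.554 -0.166  0.055] [ 0.566 -0.168  0.055]
corn_a [ 0.548 -0.109  0.032] [ 0.527 -0.018  0.032]
corn_b [ 0.491 -0.094  0.032] [ 0.498 -0.099  0.032]
corn_c [0.513 0.    0.032] [ 0.551 -0.117  0.032]
corn_d [ 0.569 -0.029  0.032] [ 0.577 -0.035  0.032]
jar scene [ 0.416 -0.231  0.09 ]
jar side [ 0.42  -0.232  0.09 ]
tin scene [0.514 0.139 0.033]
tin side [0.517 0.14  0.033]
tape scene [0.541 0.255 0.066]
tape side [0.552 0.238 0.066]
[[ 0.968  0.252 -0.001]
 [ 0.252 -0.968  0.002]
 [-0.    -0.002 -1.   ]]
```

Pivots are at roughly L (0.553,0.004) and R (0.516,-0.134), and the jig's y axis is at about 75°. I'll shut the gripper and move over the jig, where the wrist camera can refine these.

Request:
{"api": "send_rows", "payload": {"motion": [{"claw": -1,"slide": [33,-32,-6],"delta_rot": [0,0,0]},{"claw": -1,"slide": [66,-64,-12],"delta_rot": [0,0,0]},{"claw": -1,"slide": [99,-96,-20],"delta_rot": [0,0,0]},{"claw": -1,"slide": [132,-128,-25],"delta_rot": [0,0,0]},{"claw": -1,"slide": [165,-160,-30],"delta_rot": [0,0,0]}]}}

```text
time: 0.6
position: [0.2838, -0.4307, 0.2486]
tool_rot: [-3.116, -0.399, 0.0]
ft_force: [0.5, -0.4, -1.3]
grip_width: 0.633
grip_force: 0.0
```

Request:
{"api": "send_rows", "payload": {"motion": [{"claw": -1,"slide": [33,-32,0],"delta_rot": [0,0,0]},{"claw": -1,"slide": [66,-64,0],"delta_rot": [0,0,0]},{"claw": -1,"slide": [99,-96,0],"delta_rot": [0,0,0]},{"claw": -1,"slide": [132,-128,0],"delta_rot": [0,0,0]},{"claw": -1,"slide": [165,-160,0],"delta_rot": [0,0,0]}]}}

```text
time: 1.1
position: [0.4029, -0.2344, 0.2484]
tool_rot: [3.116, 0.399, -0.001]
ft_force: [1.2, -0.8, -0.8]
grip_width: 0.172
grip_force: 0.0
```

Request:
{"api": "send_rows", "payload": {"motion": [{"claw": -1,"slide": [30,-30,0],"delta_rot": [0,0,0.1]},{"claw": -1,"slide": [60,-60,0],"delta_rot": [0,0,0.2]},{"claw": -1,"slide": [90,-90,0],"delta_rot": [0,0,0.3]},{"claw": -1,"slide": [110,-115,0],"delta_rot": [0,0,0.4]},{"claw": -1,"slide": [130,-135,0],"delta_rot": [0,0,0.52]}]}}

```text
time: 1.6
position: [0.4945, -0.0705, 0.2485]
tool_rot: [3.113, -0.419, -0.001]
ft_force: [0.0, 0.2, -0.2]
grip_width: 0.006
grip_force: 0.0
```

Run:
```python
from h import *
d=snap('wrist','w1'); print(np.round(d['pose'],3),d['fx'])
s=ctrl.get_state(); print(s['position'],s['time'],np.round(s['joint_positions'],2));print(np.round(R.from_rotvec(s['tool_rot']).as_matrix(),3))
```

```text
[[-0.266 -0.929 -0.257  0.565]
 [-0.964  0.256  0.07  -0.089]
 [ 0.     0.267 -0.964  0.414]
 [ 0.     0.     0.     1.   ]] 335.50330395842116
[ 0.49654927 -0.0655612   0.24862362] 1.65 [ 0.76  0.01 -0.68  1.75  0.01  1.38 -1.76]
[[ 0.964 -0.265  0.002]
 [-0.265 -0.964  0.003]
 [ 0.001 -0.004 -1.   ]]
```

View pics/w1.png

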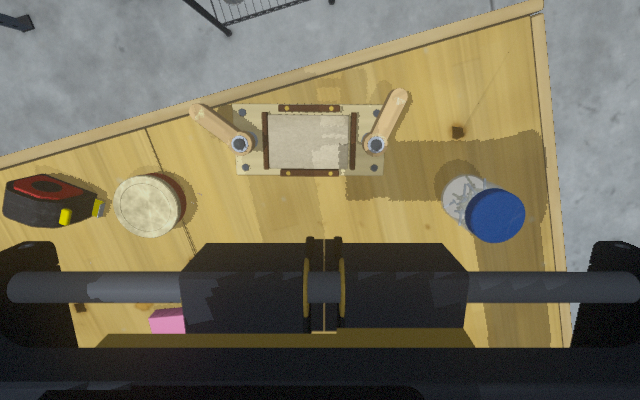

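The wrist view shows the bolts at (239,144) for L and (377,144) for R. The arm ends are at about (192,106) and (402,92), and the offcut's middle is at (310,141). The tin's lid is at (149,205) and the jar's lid at (495,215).

Run:
```python
from h import *
d=dict(np.load('pics/w1.npz'))
P={k:ray(d,uv,z) for k,uv,z in(('bL',(239,144),.062),('bR',(377,144),.062),('tL',(192,106),.05),('tR',(402,92),.05),('off',(310,141),.032),('jar',(495,215),.09),('tin',(149,205),.033))}
for k,v in P.items(): print(k,np.round(v,3))
y=P['bL']-P['bR'];print(np.linalg.norm(y),np.degrees(np.arctan2(y[1],y[0])))
for s in 'LR':
    t=P['t'+s]-P['b'+s];print(s,np.linalg.norm(t[:2]),np.degrees(np.arctan2(t[1],t[0])))
```

```text
bL [0.557 0.004 0.062]
bR [ 0.519 -0.134  0.062]
tL [0.607 0.041 0.05 ]
tR [ 0.562 -0.173  0.05 ]
off [ 0.538 -0.066  0.032]
jar [ 0.422 -0.23   0.09 ]
tin [0.517 0.137 0.033]
0.14303659884867023 74.59155215784311
L 0.06220648328319445 36.96269067292019
R 0.05771424068353078 -41.512252194929005
```

Request:
{"api": "send_rows", "payload": {"motion": [{"claw": -1,"slide": [13,-47,0],"delta_rot": [0,0,0]},{"claw": -1,"slide": [27,-94,0],"delta_rot": [0,0,0]},{"claw": -1,"slide": [40,-142,30],"delta_rot": [0,0,0]},{"claw": -1,"slide": [40,-142,75],"delta_rot": [0,0,0]},{"claw": -1,"slide": [40,-142,110],"delta_rot": [0,0,0]}]}}

```text
time: 2.15
position: [0.5693, 0.0564, 0.1359]
tool_rot: [-3.114, 0.408, 0.004]
ft_force: [0.2, -0.5, -0.2]
grip_width: 0.002
grip_force: 0.0
```

```bash
cat >> h.py <<'E'
C=np.array([.538,-.065]); U=np.array([.964,-.266]); V=np.array([.266,.964])
def jig(): 
    p=np.array(ctrl.get_state()['position']); q=p[:2]-C; return np.array([q@U,q@V,p[2]])*1000
def path(side,angs):
    s=1 if side=='L' else -1
    for t in np.radians(angs):
        e=np.array([np.cos(t),np.sin(t)]); n=s*np.array([-e[1],e[0]])
        p=9+9.5*abs(n[0])+15*abs(n[1]); q=np.array([0,72*s])+40*e+p*n
        print(round(np.degrees(t)),np.round(q))
E
python3 - <<'E'
from h import *
print(jig(), ctrl.get_state()['ft_force']); path('L',[52]+list(range(45,-91,-9))+[-90]); path('R',[-26]+list(range(-20,91,10))+[90])
E
```

```text
[ -2.08548049 125.39798359 135.87675914] [ 0.24594703 -0.52980594 -0.20092454]
52 [  4. 119.]
45 [ 10. 119.]
36 [ 17. 117.]
27 [ 24. 114.]
18 [ 30. 109.]
9 [ 36. 103.]
0 [40. 96.]
-9 [43. 91.]
-18 [46. 85.]
-27 [48. 78.]
-36 [48. 70.]
-45 [47. 62.]
-54 [44. 55.]
-63 [40. 47.]
-72 [34. 41.]
-81 [27. 36.]
-90 [19. 32.]
-90 [19. 32.]
-26 [  24. -113.]
-20 [  29. -110.]
-10 [  35. -104.]
0 [ 40. -96.]
10 [ 44. -90.]
20 [ 47. -83.]
30 [ 48. -75.]
40 [ 48. -67.]
50 [ 46. -58.]
60 [ 41. -50.]
70 [ 35. -42.]
80 [ 28. -36.]
90 [ 19. -32.]
90 [ 19. -32.]
```

Request:
{"api": "send_rows", "payload": {"motion": [{"claw": -1,"slide": [0,0,40],"delta_rot": [0,0,0]},{"claw": -1,"slide": [0,0,70],"delta_rot": [0,0,0]},{"claw": -1,"slide": [0,0,76],"delta_rot": [0,0,0]},{"claw": -1,"slide": [0,0,76],"delta_rot": [0,0,0]}]}}

```text
time: 2.55
position: [0.5693, 0.0536, 0.0619]
tool_rot: [3.114, -0.415, -0.004]
ft_force: [-0.3, -0.4, 0.2]
grip_width: 0.006
grip_force: 0.0
```

Run:
```python
from h import *
print(jig(), ctrl.get_state()['ft_force'])
```

```text
[ -1.36314323 122.65961728  61.88259717] [-0.25976501 -0.39406435  0.24800524]
```

Request:
{"api": "send_rows", "payload": {"motion": [{"claw": -1,"slide": [5,4,0],"delta_rot": [0,0,0]},{"claw": -1,"slide": [11,4,0],"delta_rot": [0,0,0]},{"claw": -1,"slide": [18,6,0],"delta_rot": [0,0,0]},{"claw": -1,"slide": [25,9,0],"delta_rot": [0,0,0]},{"claw": -1,"slide": [31,14,0],"delta_rot": [0,0,0]}]}}

```text
time: 3.05
position: [0.5974, 0.0317, 0.0632]
tool_rot: [-3.114, 0.415, -0.002]
ft_force: [-0.3, 0.2, 0.2]
grip_width: 0.011
grip_force: 0.0
```

Run:
```python
from h import *
print(jig(), ctrl.get_state()['ft_force'])
```

```text
[ 31.54374293 109.06929412  63.18212152] [-0.26069983  0.21290083  0.18528647]
```

Request:
{"api": "send_rows", "payload": {"motion": [{"claw": -1,"slide": [6,6,0],"delta_rot": [0,0,0]},{"claw": -1,"slide": [10,13,0],"delta_rot": [0,0,0]},{"claw": -1,"slide": [13,18,1],"delta_rot": [0,0,0]},{"claw": -1,"slide": [16,24,1],"delta_rot": [0,0,0]},{"claw": -1,"slide": [18,31,1],"delta_rot": [0,0,0]}]}}

```text
time: 3.55
position: [0.6055, -0.0029, 0.0615]
tool_rot: [-3.114, 0.415, 0.001]
ft_force: [-0.1, -0.1, -0.4]
grip_width: -0.002
grip_force: 0.0
```

Run:
```python
from h import *
print(jig(), ctrl.get_state()['ft_force']); snap('wrist','w2')
```

```text
[48.53875712 77.81122858 61.49507279] [-0.09956436 -0.05688467 -0.42560717]
```

View pics/w2.png

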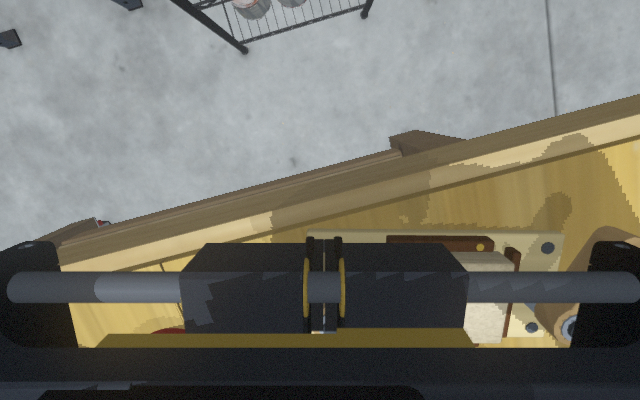

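The wrist view hides the left arm behind the gripper. I'll check from the side camera.

Run:
```python
from h import *
d=snap('side','s2'); e=snap('scene','e2')
a=cv2.resize(d['color'][180:290,310:410],None,fx=4,fy=4,interpolation=2);b=cv2.resize(e['color'][95:205,270:365],None,fx=4,fy=4,interpolation=2)
cv2.imwrite('pics/s2c.png',np.hstack([a,b]))
```

```text
(no output)
```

View pics/s2c.png

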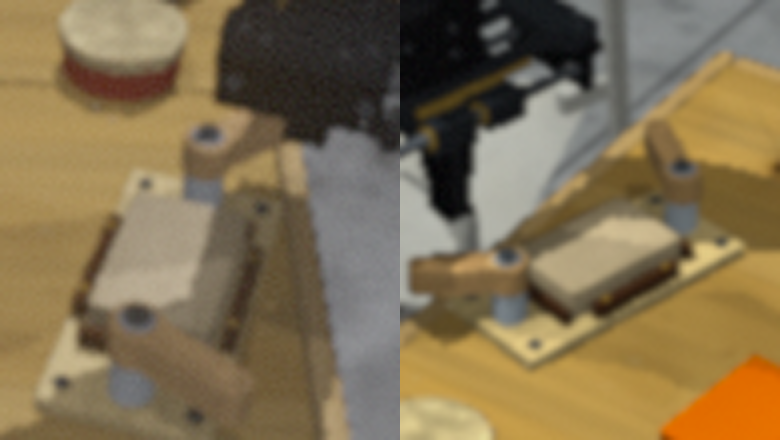

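Run:
```python
from h import *
s=ctrl.get_state();p=np.array(s['position']);Rm=R.from_rotvec(s['tool_rot']).as_matrix();print(p,Rm)
for n in('s2','e2'):
    d=dict(np.load(f'pics/{n}.npz')); o=(310,180) if n=='s2' else(270,95)
    for nm,P in(('tip',p+Rm@[0,0,.022]),('tcp',p),('boltL',[.557,.004,.062])): print(n,nm,np.round(proj(d,P)), np.round((proj(d,P)-o)*4))
```

```text
[ 0.60547386 -0.00335426  0.06156424] [[ 9.64726234e-01 -2.63255106e-01 -2.04923982e-04]
 [-2.63255165e-01 -9.64726177e-01 -3.49120223e-04]
 [-1.05787848e-04  3.90752734e-04 -9.99999918e-01]]
s2 tip [384. 223.] [297. 171.]
s2 tcp [386. 214.] [302. 137.]
s2 boltL [362. 211.] [207. 123.]
e2 tip [283. 156.] [ 50. 242.]
e2 tcp [282. 148.] [ 48. 214.]
e2 boltL [296. 156.] [104. 245.]
```

Run:
```python
from h import *
d=dict(np.load('pics/e2.npz')); b=np.array([.557,.004])
for q in((12,268),(12,280),(107,255)):
    P=ray(d,(np.array(q)+.5)/4-.5+(270,95),.055); t=P[:2]-b; print(P,np.hypot(*t),np.degrees(np.arctan2(t[1],t[0]))+15.4)
for a in(52,30,0,-30):
    t=np.radians(a); q=b+(U*np.cos(t)+V*np.sin(t))*.062; print(a,np.round((proj(d,[*q,.055])-(270,95))*4+(0,0)))
c=cv2.imread('pics/e2.png')[120:180,262:315]; cv2.imwrite('pics/e2c.png',cv2.resize(c,None,fx=10,fy=10,interpolation=2))
```

```text
[0.59789049 0.04503372 0.055     ] 0.057929252318376666 60.500173970637555
[0.59063257 0.05438094 0.055     ] 0.06057548571115422 71.67430071419273
[0.55710055 0.00323309 0.055     ] 0.0007734762644074268 -67.1303081737256
52 [  3. 258.]
30 [ 11. 235.]
0 [ 43. 209.]
-30 [ 90. 196.]
```

View pics/e2c.png

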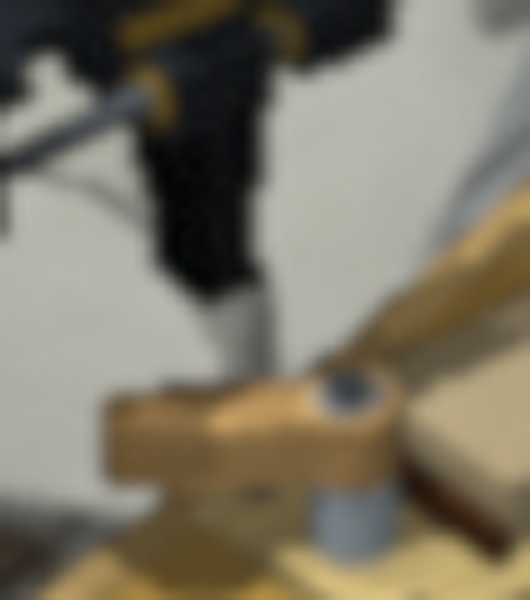

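The zoom shows the left arm roughly where it started, with the light fingertip at about (245,380) and the arm in front of it. So no push seems to have happened. I'll check the side view numerically.

Run:
```python
from h import *
a=cv2.imread('pics/side0.png',0);b=cv2.imread('pics/s2.png',0)
print('cols 370-404');
for r in range(196,232): print(r,' '.join('%3d'%v for v in b[r,366:402:2]),'|',' '.join('%3d'%v for v in a[r,366:402:2]))
```

```text
cols 370-404
196  44  41  37  39  43  39  39  34  39  45  39  43  41  44  41  39  43  40 | 134 135 133 134 131 117 137 135 120 124 121 122 118 118 113 110  71  54
197  36  39  37  35  34  40  37  31  38  38  36  44  40  41  38  41  42  41 | 133 136 134 136 132 118 139 137 119 124 122 121 116 119 116 113  83  58
198  44  50  48  35  39  41  35  40  41  39  36  35  40  38  35  38  40  39 | 135 137 133 138 133 115 135 138 126 121 123 121 119 117 119 117  88  62
199  46  55  49  36  37  36  35  40  32  33  34  34  36  32  38  40  35  38 | 138 138 138 138 136 114 137 142 129 124 124 125 119 118 118 115  93  58
200  52  56  49  38  39  37  37  37  32  38  35  39  30  33  32  37  41  34 | 139 140 139 138 136 116 137 139 131 122 123 124 125 121 118 121 101  67
201  46  58  47  40  35  38  37  41  38  39  36  28  34  35  34  34  33  33 | 137 136 140 142 141 118 135 140 132 121 123 125 123 122 122 122 105  69
202  39  54  41  41  42  33  35  34  42  36  36  28  34  31  31  35  34  28 | 132 132 130 135 135 117 133 144 128 120 121 124 124 121 120 116 108  71
203  42  43  39  39  39  36  43  38  
[... 3612 characters left out ...]
14 117 120 121 124 121 115 | 116 127 126 122 112 110 105  98 127 133 118 108 111 116 114 118 114 110
228 103 102  93  90  88  84  85  80 106 118 114 118 119 120 125 125 124 120 |  99  99 108 110  92  91  92  86 125 138 131 112 113 113 119 117 116 114
229  94  95  99  95  87  87  85  79  90  98 106 119 120 124 126 126 125 123 |  88  92  97  99  92 103 110  95 126 144 139 120 116 117 119 121 119 118
230  96  94  99  98  80  86  91  83  81  86  96 123 124 125 127 127 128 125 |  88  89  96 102  95 120 142 118 129 146 144 119 118 118 117 120 121 116
231  92  94 100  98  75  73  95  87  78  81  91 120 127 125 124 128 125 124 | 103  98 102 116  92 115 160 130 126 149 144 121 119 123 119 118 116 117
```

Both views show the black finger ending near TCP height, at side row 215 and scene row 149. The light streak was a chair leg in the background. With the gripper shut, the tips don't extend 22 mm past the TCP, so the finger passed just over the arm. I'll go back and come in lower.

Request:
{"api": "send_rows", "payload": {"motion": [{"claw": -1,"slide": [0,0,-30],"delta_rot": [0,0,0]},{"claw": -1,"slide": [-25,-23,-30],"delta_rot": [0,0,0]},{"claw": -1,"slide": [-50,-47,-30],"delta_rot": [0,0,0]},{"claw": -1,"slide": [-50,-47,-10],"delta_rot": [0,0,0]},{"claw": -1,"slide": [-50,-47,10],"delta_rot": [0,0,0]}]}}

```text
time: 4.2
position: [0.5697, 0.058, 0.0523]
tool_rot: [-3.115, 0.41, -0.004]
ft_force: [0.1, -0.5, -0.4]
grip_width: 0.009
grip_force: 0.0
```

Request:
{"api": "send_rows", "payload": {"motion": [{"claw": -1,"slide": [0,0,6],"delta_rot": [0,0,0]},{"claw": -1,"slide": [0,0,10],"delta_rot": [0,0,0]},{"claw": -1,"slide": [0,0,10],"delta_rot": [0,0,0]}]}}

```text
time: 4.5
position: [0.5697, 0.0561, 0.0417]
tool_rot: [-3.114, 0.415, 0.0]
ft_force: [0.3, -0.1, 0.6]
grip_width: 0.007
grip_force: 0.0
```

Run:
```python
from h import *
print(jig(), ctrl.get_state()['ft_force'])
s=ctrl.get_state();p=np.array(s['position'])
for n,f in(('side','s3'),('scene','e3')):
    d=snap(n,f);q=proj(d,p);q2=proj(d,p-[0,0,-.0]-[0,0,.022]);print(n,q,q2)
    g=cv2.cvtColor(d['color'],6);u,v=q.round().astype(int)
    for r in range(v-10,v+16): print(r,' '.join('%3d'%x for x in g[r,u-14:u+15:2]))
```

```text
[ -1.62205894 125.13398947  41.6663073 ] [ 0.30945859 -0.08766161  0.56811928]
side [365.46427829 204.42029159] [364.51866134 212.37278244]
194  34  45  39  37  43  42  39  34  36  36  32  35  51  44  37
195  45  40  39  38  40  36  38  41  38  39  37  39  54  52  42
196  56  44  43  35  37  41  37  40  37  34  42  39  56  51  39
197  61  54  69  70  61  45  40  37  34  29  38  35  42  47  41
198  51  62 103 106 103  64  38  39  36  37  38  33  39  36  49
199  55  68 127 129 130  80  33  39  39  40  36  35  34  32  59
200  56  78 131 135 143  90  38  38  37  35  43  65  55  37  68
201  53  84 130 134 138  80  39  37  39  37  60 104  88  62  94
202  65  85 128 132 129  71  32  37  41  33  83 126 107  90 117
203  80 102 130 138 129  69  38  43  31  41 100 132 112 101 119
204 100 125 140 145 138  92  71  53  43  47 111 133 112  97 104
205 122 140 143 143 145 126 112  91  70  66 124 125 107  92  92
206 140 134 129 130 143 139 137 127 108  87 113 111  96  90  90
207 141 117 107 115 128 126 134 135 126 102 105  96  89  91  89
208 136 104 101 102 107 112 114 116 114 102  93  90  90  86  87

[... 1729 characters left out ...]
  59  85 132 143 136 109  82  76  77  75  76  75  83  92  96
178  73 109 142 140 122  91  79  79  78  76  75  76  79  87  96
179  90 130 142 128 102  79  77  79  79  77  76  75  77  83  92
180 112 140 137 108  81  72  76  77  78  78  77  76  76  80  85
181 127 129 120  89  71  72  73  74  75  79  79  79  77  76  79
182 123 102  95  78  73  73  71  72  75  76  78  78  78  77  77
183 102  81  79  77  76  73  73  72  72  73  76  78  79  79  77
184  83  77  75  75  78  76  75  73  73  73  73  77  78  79  78
185  78  76  76  75  77  77  76  75  73  73  74  74  76  79  78
186  77  78  77  75  75  76  78  76  75  74  74  73  75  77  77
187  77  78  79  78  76  75  75  76  76  75  73  73  73  74  76
```

Request:
{"api": "send_rows", "payload": {"motion": [{"claw": -1,"slide": [6,6,1],"delta_rot": [0,0,0]},{"claw": -1,"slide": [12,6,2],"delta_rot": [0,0,0]},{"claw": -1,"slide": [19,8,2],"delta_rot": [0,0,0]},{"claw": -1,"slide": [26,11,2],"delta_rot": [0,0,0]},{"claw": -1,"slide": [32,16,2],"delta_rot": [0,0,0]}]}}

```text
time: 5.1
position: [0.5969, 0.0322, 0.0395]
tool_rot: [-3.113, 0.415, 0.0]
ft_force: [-1.2, 1.2, -0.7]
grip_width: 0.003
grip_force: 0.7
```

Request:
{"api": "send_rows", "payload": {"motion": [{"claw": -1,"slide": [6,6,0],"delta_rot": [0,0,0]},{"claw": -1,"slide": [10,13,0],"delta_rot": [0,0,0]},{"claw": -1,"slide": [13,18,0],"delta_rot": [0,0,0]},{"claw": -1,"slide": [16,24,0],"delta_rot": [0,0,0]},{"claw": -1,"slide": [18,31,0],"delta_rot": [0,0,0]}]}}

```text
time: 5.6
position: [0.6058, -0.0024, 0.0398]
tool_rot: [-3.113, 0.415, -0.001]
ft_force: [-0.9, 3.3, -0.0]
grip_width: 0.006
grip_force: 0.9
```

Run:
```python
from h import *
print(jig(), ctrl.get_state()['ft_force'])
d=snap('side','s4'); e=snap('scene','e4')
a=cv2.resize(d['color'][180:290,310:410],None,fx=4,fy=4,interpolation=2);b=cv2.resize(e['color'][95:205,270:365],None,fx=4,fy=4,interpolation=2)
cv2.imwrite('pics/s4c.png',np.hstack([a,b]))
```

```text
[48.73915885 78.35126328 39.76495242] [-9.30872324e-01  3.28268857e+00 -3.80227350e-04]
```

View pics/s4c.png

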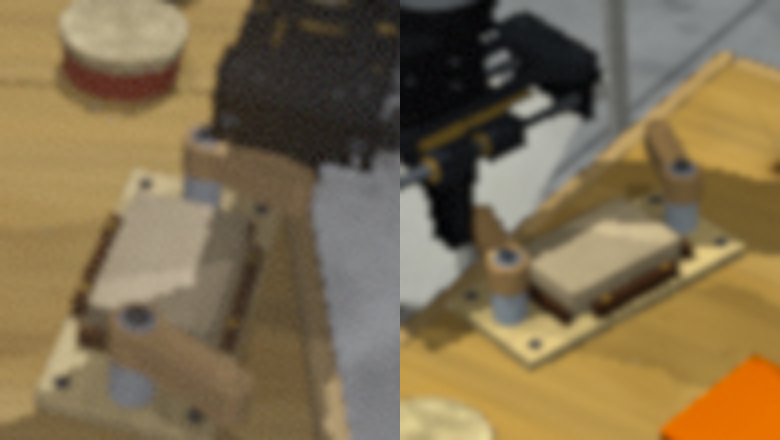

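The left arm is now turning: it points away from the robot, with the finger behind it and a force of about 3 N. I'll continue the sweep.

Request:
{"api": "send_rows", "payload": {"motion": [{"claw": -1,"slide": [0,8,0],"delta_rot": [0,0,0]},{"claw": -1,"slide": [-1,16,0],"delta_rot": [0,0,0]},{"claw": -1,"slide": [-4,23,0],"delta_rot": [0,0,0]},{"claw": -1,"slide": [-8,31,0],"delta_rot": [0,0,0]},{"claw": -1,"slide": [-14,37,0],"delta_rot": [0,0,0]}]}}

```text
time: 6.2
position: [0.5821, -0.0358, 0.0398]
tool_rot: [3.113, -0.417, 0.001]
ft_force: [1.6, 0.8, 0.6]
grip_width: 0.006
grip_force: 0.7
```

Request:
{"api": "send_rows", "payload": {"motion": [{"claw": -1,"slide": [-7,5,0],"delta_rot": [0,0,0]},{"claw": -1,"slide": [-12,8,0],"delta_rot": [0,0,0]},{"claw": -1,"slide": [-16,9,0],"delta_rot": [0,0,0]},{"claw": -1,"slide": [-16,9,0],"delta_rot": [0,0,0]}]}}

```text
time: 6.6
position: [0.5638, -0.0397, 0.0397]
tool_rot: [3.113, -0.415, -0.001]
ft_force: [0.2, -1.3, -0.8]
grip_width: 0.006
grip_force: 0.0
```

Run:
```python
from h import *
print(jig(), ctrl.get_state()['ft_force'])
```

```text
[18.11593875 31.205933   39.65326566] [ 0.18210792 -1.34868476 -0.83259487]
```

Request:
{"api": "send_rows", "payload": {"motion": [{"claw": -1,"slide": [15,0,0],"delta_rot": [0,0,0]},{"claw": -1,"slide": [15,0,-30],"delta_rot": [0,0,0]},{"claw": -1,"slide": [15,10,-65],"delta_rot": [0,0,0]},{"claw": -1,"slide": [10,50,-65],"delta_rot": [0,0,0]},{"claw": -1,"slide": [5,95,-65],"delta_rot": [0,0,0]}]}}

```text
time: 7.1
position: [0.5453, -0.1309, 0.106]
tool_rot: [-3.115, 0.408, -0.003]
ft_force: [0.6, -1.7, -0.6]
grip_width: 0.006
grip_force: 0.0
```

Request:
{"api": "send_rows", "payload": {"motion": [{"claw": -1,"slide": [-2,30,0],"delta_rot": [0,0,0]},{"claw": -1,"slide": [-3,61,0],"delta_rot": [0,0,0]},{"claw": -1,"slide": [-3,61,0],"delta_rot": [0,0,0]}]}}

```text
time: 7.4
position: [0.5231, -0.196, 0.1041]
tool_rot: [3.109, -0.427, -0.004]
ft_force: [0.3, -0.2, -0.4]
grip_width: 0.003
grip_force: 0.0
```

Run:
```python
from h import *
print(jig(), ctrl.get_state()['ft_force'],np.round(ctrl.get_state()['joint_positions'],2))
```

```text
[  20.49867199 -130.23101955  104.11910759] [ 0.29844453 -0.15946661 -0.42841988] [ 0.9   0.28 -0.67  1.8   0.2   1.13 -1.69]
```

Request:
{"api": "send_rows", "payload": {"motion": [{"claw": -1,"slide": [0,0,25],"delta_rot": [0,0,0]},{"claw": -1,"slide": [0,0,50],"delta_rot": [0,0,0]},{"claw": -1,"slide": [0,0,64],"delta_rot": [0,0,0]},{"claw": -1,"slide": [0,0,64],"delta_rot": [0,0,0]}]}}

```text
time: 7.8
position: [0.5239, -0.1888, 0.0385]
tool_rot: [-3.113, 0.413, 0.007]
ft_force: [-0.3, -0.2, -1.0]
grip_width: 0.007
grip_force: 0.0
```

Run:
```python
from h import *
print(jig(), ctrl.get_state()['ft_force'])
```

```text
[  19.31682256 -123.06424614   38.47099097] [-0.33901904 -0.23530398 -1.01661517]
```

Request:
{"api": "send_rows", "payload": {"motion": [{"claw": -1,"slide": [2,-6,0],"delta_rot": [0,0,0]},{"claw": -1,"slide": [4,-11,0],"delta_rot": [0,0,0]},{"claw": -1,"slide": [9,-14,-1],"delta_rot": [0,0,0]},{"claw": -1,"slide": [15,-20,-1],"delta_rot": [0,0,0]},{"claw": -1,"slide": [20,-28,-1],"delta_rot": [0,0,0]}]}}

```text
time: 8.3
position: [0.5529, -0.1688, 0.0421]
tool_rot: [3.113, -0.417, 0.001]
ft_force: [-0.6, -1.3, 0.3]
grip_width: 0.011
grip_force: 0.6
```

Request:
{"api": "send_rows", "payload": {"motion": [{"claw": -1,"slide": [4,-6,0],"delta_rot": [0,0,0]},{"claw": -1,"slide": [7,-13,0],"delta_rot": [0,0,0]},{"claw": -1,"slide": [8,-21,0],"delta_rot": [0,0,0]},{"claw": -1,"slide": [8,-29,0],"delta_rot": [0,0,0]},{"claw": -1,"slide": [6,-38,0],"delta_rot": [0,0,0]}]}}

```text
time: 8.8
position: [0.5684, -0.1329, 0.0417]
tool_rot: [3.114, -0.416, 0.001]
ft_force: [-1.2, -2.9, -0.5]
grip_width: 0.005
grip_force: 0.8
```

Run:
```python
from h import *
print(jig(), ctrl.get_state()['ft_force'])
```

```text
[ 47.35165417 -57.36313475  41.65960522] [-1.20828072 -2.92245839 -0.45896446]
```

Request:
{"api": "send_rows", "payload": {"motion": [{"claw": -1,"slide": [-5,-8,0],"delta_rot": [0,0,0]},{"claw": -1,"slide": [-11,-16,0],"delta_rot": [0,0,0]},{"claw": -1,"slide": [-18,-22,0],"delta_rot": [0,0,0]},{"claw": -1,"slide": [-24,-25,0],"delta_rot": [0,0,0]},{"claw": -1,"slide": [-28,-26,0],"delta_rot": [0,0,0]}]}}

```text
time: 9.3
position: [0.5477, -0.0997, 0.0419]
tool_rot: [-3.114, 0.414, -0.001]
ft_force: [2.1, -0.4, 0.7]
grip_width: 0.005
grip_force: 1.1
```

Request:
{"api": "send_rows", "payload": {"motion": [{"claw": -1,"slide": [0,0,0],"delta_rot": [0,0,0]},{"claw": -1,"slide": [15,0,0],"delta_rot": [0,0,0]},{"claw": -1,"slide": [15,0,-40],"delta_rot": [0,0,0]},{"claw": -1,"slide": [0,0,-85],"delta_rot": [0,0,0]},{"claw": -1,"slide": [-40,0,-130],"delta_rot": [0,0,0]}]}}

```text
time: 9.8
position: [0.517, -0.0922, 0.1658]
tool_rot: [-3.111, 0.416, -0.002]
ft_force: [0.6, -0.5, 1.7]
grip_width: 0.004
grip_force: 0.0
```

Request:
{"api": "send_rows", "payload": {"motion": [{"claw": -1,"slide": [-20,15,-40],"delta_rot": [0,0,0]},{"claw": -1,"slide": [-25,-20,-80],"delta_rot": [0,0,0]},{"claw": -1,"slide": [-25,-20,-80],"delta_rot": [0,0,0]}]}}

```text
time: 10.1
position: [0.4995, -0.0625, 0.2495]
tool_rot: [3.114, -0.41, 0.014]
ft_force: [0.3, 0.7, 0.1]
grip_width: 0.005
grip_force: 0.0
```

Run:
```python
from h import *
print(jig(), ctrl.get_state()['ft_force']);d=snap('wrist','w5')
cv2.imwrite('pics/w5c.png',np.vstack([cv2.resize(d['color'][40:240,150:470],None,fx=2.5,fy=2.5,interpolation=2)]))
```

```text
[-37.77232997  -7.87685917 249.49276621] [0.3094316  0.69660128 0.09534455]
```

View pics/w5c.png

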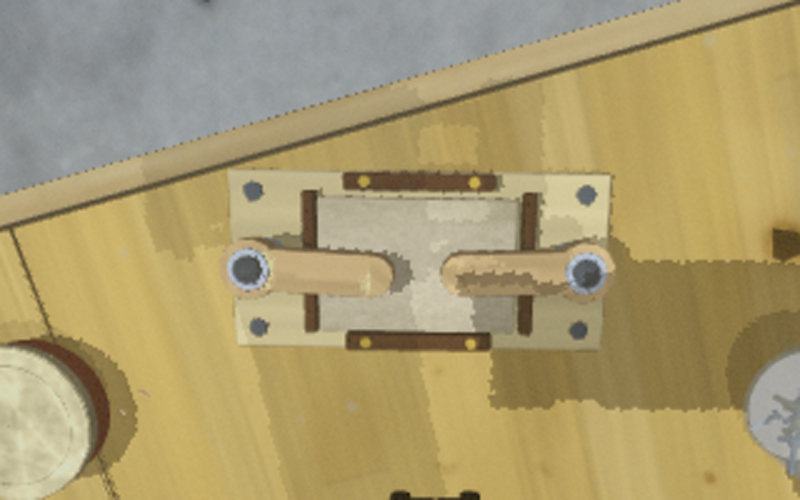

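Both arms now point straight in over the offcut: their ends are at (388,275) and (446,272) in the crop, within a few degrees of straight. The offcut is still in its nest and the robot is clear, so I'm handing in the job.

```bash
python3 -c "
from bench import ctrl; print(ctrl.close_job())"
```

```text
the job is handed in; nothing more can be done
None
```

Both keeper arms were pushed round to within a few degrees of straight in over the offcut, which stayed in its nest; the gripper went near nothing else, and the job is handed in, though it returned no verdict.

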